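# Measure the heater cover with a spring tape and lock it

### The arm

A 6-joint arm with a two-finger parallel gripper is mounted at the origin on the work surface. World frame = base frame: x ahead of the robot, y to its left, z up, the work surface at z = 0. Lengths are in m, angles in rad, forces in N, time in s.
With the tool pointing down it reaches from about 0.425 to 0.95 m from the base axis. Payload 14.7 kg.
Tool frame: the origin (TCP) lies between the finger pads; the fingertips stand 22 mm ahead of it and the grasp point (between the pads) lies 3 mm ahead of it; z points along the fingers, y is the direction in which the jaws open and shut (so a half turn about z gives the same grasp; the last joint's range is limited). The gripper opens to 85 mm and grips with 20 to 120 N. Pads are 22 mm wide; open, the fingers measure 114 mm over their backs; the gripper's body (76 mm by 85 mm) begins 54 mm behind the grasp point. The pads swing forward as they close: fully open they stand 13 mm farther back than shut.
Start: joints at [-1.214, 0.48, 1.596, -0, 1.065, -0.047], TCP at [0.255, -0.598, 0.253] pointing down, gripper open.
Joint ranges: [-2.75, 2.75], [-0.82, 2.05], [0.23, 2.67], [-1.56, 4.7], [0.09, 2.69], [-2.92, 2.92]. Speed limits (rad/s): [1.89, 1.89, 2.39, 3.01, 3.01, 3.01].

### API

Orientations are given as a unit quaternion [x, y, z, w].
In Python, from rig import * gives the robot as it stands. The module is installed in compiled form; this text tells all that it offers. Calls block until the motion is done:
- reach(position, orientation): joint-space move of the TCP to a pose.
- line_to(position, orientation=None, v=0.15): straight line of the TCP; orientation=None keeps the orientation; v is the mean speed in m/s.
- set_joints(angles): joint-space move.
- command_gripper(opening, effort=None): finger opening in m; effort is the grip in N (None keeps the last); returns when the fingers have stopped.
- hold(seconds).
- ik(position, orientation): joint angles nearest the present ones, or None.
- sense(): the state.
- grab_frame(name): name is "scene" or "top" or "wrist"; returns a dict with "pixels" (480x640x3 uint8, blue, green, red), "vertical_fov" (degrees; the focal length in pixels is half the picture's height over the tangent of half this angle, whatever the lens; pixels are square), "cx", "cy" (the principal point, pixels), "camera_from_world" (4x4, takes a point from world to camera coordinates); the wrist camera has in their place "mount" (4x4, takes a point from camera to tool coordinates, whose origin is the TCP and whose axes are the flange's). Camera axes: x right, y up, looking along -z (the intrinsics and any distortion apply to the point x, -y, -z); pixel columns grow to the right and rows downward; lengths in m; the calibration is good to about 2 mm. A picture is of the moment at which its call begins: read the wrist's pose just before it. There is no depth.
A pose or a line that the arm cannot do raises MotionError and nothing moves.
- close_job(): hands the job in, once; it reports no verdict.
Trained networks look in a picture, given as the dict that the camera call returned (one of the last four; its "shot" number tells which), for a name from the list of things; names that differ only in an ending like _2 or _b are one class to them, and where a whole thing is asked for, a point or a joint stands for the part that bears it (a point fixed in the world has none). Each returns a list of dicts, best first, with "score" (0 to 1); they miss things now and then, are a little off and sometimes report something else, mostly with a low value. They report only what shows in the picture. A call takes as long as a camera call. They do not tell look-alikes from the thing itself.
- trace(picture, target): "pixels" (480x640 bool, what is visible of it) and "bbox" ([centre column, centre row, width, height] in pixels, round what is visible of it).
- pinpoint(picture, target): "position" ([column, row] in pixels: a listed point, or the origin of a listed thing).
The state is a dict: "time_s": time; "qpos": joint angles; "joint_vel": joint speeds; "effort": joint torques, N m; "tool_pos": TCP position; "tool_rot": TCP orientation; "wrist_force": force on the tool from outside, world axes, zero at the start; "moment": the same for the moment, N m; "width": finger opening in m.
Only numpy, scipy, OpenCV 4.12 (cv2) and the standard library are available. Lean on these libraries where they do the work, as an engineer would, in place of code of your own. Each camera call takes 0.05 s, during which the arm holds its last target. There are 200 camera calls.

### The job

Measure the raised cover of the green heater control box with the tape measure: hook the end of the tape over the outside of the cover's upright flange, back the case away against its spring past the low step at the cover's other end, and set it down on the ledge with its nose snug against that step. Then press the lock on top of the case until it clicks down, and leave the tape lying there, still hooked and locked. Be gentle: ease the tape and never let it snap back even a little, do not force it against the box, and leave the other things alone.

Things in the scene. Friction and masses are not known exactly. Their poses are not given: they have to be found in the camera images.
- housing: Green sheet-metal control box of a point heater (the housing), fixed, about 200 mm long. Origin on the work surface below point step_foot, same axes. It carries a ledge (top 40 mm above the work surface, x from -118 mm to 0, 110 mm wide) and then a screwed-on green cover. Beside it at y -55 to -155 mm is a lower open bay with black contactors (tops 12 mm below the ledge). Free space beyond the flange.
- step_foot (a point): Point on the ledge top, on the middle line, at the foot of the cover's low step (6 mm high), for a cover in the middle of its slotted holes. x points level from ledge to flange, z up. The cover, immovable, really sits anywhere from 7 mm back to 7 mm forward along x: not measured, to be found by feel; step and flange shift together.
- flange_top (a point): Middle of the top edge of the cover's upright flange, on its outer face, again for a cover in the middle (same 7 mm uncertainty): 85 mm from step_foot along x and 20 mm above the ledge. The flange is 3 mm thick (x 82 to 85 mm) and 76 mm wide. From step to flange the cover's top is flat, 6 mm above the ledge, 96 mm wide.
- tape: Tape measure, loose, about 0.45 kg, standing upright: yellow and black case 92 mm long (x), 38 mm wide (y), 66 mm high. Origin at the centre of the case's underside; x is the way the tape comes out, z up. The stiff steel tape leaves the flat nose (x = +46 mm), its underside 22 mm above the case's underside; the nose below the tape bears on the step.
- tape_center (a point): Centre of the tape measure's case, 33 mm above its underside, axes as the tape's. Grip the case here across its 38 mm width. The case slides easily on the sheet. A spring pulls the tape in: about 4 N at rest, 5.5 N drawn out 60 mm.
- hook_tip (a point): Steel hook at the tape's end, a plate 22 mm wide and 2 mm thick hanging down 20 mm below the tape's underside; this point is the middle of its lower edge on the inner face (the face towards the case). At rest it stands 24 mm ahead of the nose and 2 mm above the level of the case's underside. Axes as those of the tape measure.
- blade (a joint): How far the tape is drawn out, m: 0 at rest (inner hook face 24 mm ahead of the nose), at most 0.09. The distance from the nose to the inner hook face is 0.024 + this value.
- lock_top (a point): Centre of the top of the lock, a grey push key 26 mm by 24 mm on top of the case, 14 mm ahead of the case's centre, its top 9 mm above the case top when unlocked.
- lock (a joint): Lock travel, m: 0 up (tape runs free), 0.005 down (tape held). It needs about 3 N to start, snaps over at half way, and stays down by itself. Pressed straight down.
- screwdriver: Screwdriver lying on the work surface, a bystander. Origin on its underside.
- pliers: Pliers with blue handles lying on the work surface, a bystander, about 150 mm long. Origin on their underside.
- contactor: Spare black contactor, 44 x 50 x 31 mm, standing on the work surface, a bystander. Origin at the centre of its underside.
There are look-alikes about, which are no part of the job. Of the things like the tape, leave any that is pink; of the rest the smaller one is meant.

How it is judged:
By the outcome, as a careful person would: the job done as asked, in the order asked, and still so for the second after the job is handed in, with the robot touching nothing.
It also fails if it takes over 50 s, if anything falls off the work surface, if the arm or the gripper's body presses on something with over 40 N, if the wrist force passes 120 N, or if a joint passes its speed limit or range.

## Working session

There is one attempt and no reset: what is moved stays moved. The work goes in short steps, each a Python script; the robot and the scene stay as the last script left them, time stands still between calls to the robot, and variables do not carry over. Pictures are saved under pics/ and viewed, about 8 in all and at most 12, crops included, and the job is handed in when it is done.

```bash
mkdir -p pics
cat > h.py <<'E'
from rig import *
import numpy as np, cv2
from scipy.spatial.transform import Rotation as R
def cam(f, st=None):
    fl=240/np.tan(np.radians(f["vertical_fov"])/2)
    if "camera_from_world" in f: T=np.array(f["camera_from_world"])
    else:
        W=np.eye(4); W[:3,:3]=R.from_quat(st["tool_rot"]).as_matrix(); W[:3,3]=st["tool_pos"]
        T=np.linalg.inv(W@np.array(f["mount"]))
    return fl,f["cx"],f["cy"],T
def ray(c,p):
    fl,cx,cy,T=c; Ti=np.linalg.inv(T)
    d=Ti[:3,:3]@np.array([(p[0]-cx)/fl,-(p[1]-cy)/fl,-1.]); return Ti[:3,3],d/np.linalg.norm(d)
def onz(c,p,z):
    o,d=ray(c,p); return o+d*(z-o[2])/d[2]
def tri(rs):
    A=sum(np.eye(3)-np.outer(d,d) for o,d in rs); b=sum((np.eye(3)-np.outer(d,d))@o for o,d in rs)
    X=np.linalg.solve(A,b); return X,[np.linalg.norm((np.eye(3)-np.outer(d,d))@(X-o)) for o,d in rs]
def proj(c,X):
    fl,cx,cy,T=c; q=T[:3,:3]@np.asarray(X)+T[:3,3]; return np.array([cx-fl*q[0]/q[2],cy+fl*q[1]/q[2]])
E
python3 - <<'E'
from h import *
np.set_printoptions(precision=4,suppress=True)
st=sense();print({k:np.round(v,3) for k,v in st.items()})
for n in ["scene","top"]:
    f=grab_frame(n); print(n,[k for k in f if k!="pixels"],f["vertical_fov"],f["cx"],f["cy"])
    for k in f:
        if k not in("pixels","camera_from_world","vertical_fov","cx","cy"):print(k,f[k])
    cv2.imwrite(f"pics/{n}0.png",f["pixels"]); c=cam(f)
    print(np.linalg.inv(c[3])[:3,3])
    for t,z in [("step_foot",.04),("flange_top",.06),("housing",0),("tape",0),("tape_center",.033),("hook_tip",.002),("lock_top",.075),("contactor",0),("pliers",0),("screwdriver",0)]:
        for r in pinpoint(f,t): print(t,round(r["score"],2),np.round(r["position"],1),onz(c,r["position"],z))
E
```

```text
{'time_s': np.float64(0.0), 'qpos': array([-1.214,  0.481,  1.597,  0.   ,  1.065, -0.047]), 'joint_vel': array([ 0.   ,  0.   ,  0.   , -0.   ,  0.001,  0.001]), 'effort': array([  0.003, -95.064, -43.019,   0.   ,   0.012,   0.   ]), 'tool_pos': array([ 0.255, -0.597,  0.253]), 'tool_rot': array([ 0.98 ,  0.201, -0.   , -0.001]), 'wrist_force': array([0.054, 0.498, 0.12 ]), 'moment': array([-0.011,  0.023, -0.012]), 'width': np.float64(0.085)}
scene ['vertical_fov', 'cx', 'cy', 'camera_from_world', 'shot'] 56.54621756152524 317.31094559150387 241.8021602217313
shot 1
[ 0.9985 -0.2491  0.8785]
step_foot 0.7 [421.3 248.4] [0.564  0.0841 0.04  ]
flange_top 0.55 [454.7 235.5] [0.5592 0.158  0.06  ]
housing 0.74 [417.7 263.3] [0.5784 0.079  0.    ]
tape 0.77 [237.2 247.7] [ 0.4498 -0.311   0.    ]
tape 0.7 [158.1 262.2] [ 0.4489 -0.4889  0.    ]
tape 0.57 [221.7 208.5] [ 0.3319 -0.3334  0.    ]
tape_center 0.96 [149.9 254. ] [ 0.4449 -0.4965  0.033 ]
tape_center 0.87 [220.2 201.1] [ 0.3348 -0.3314  0.033 ]
hook_tip 0.77 [193.7 281.2] [ 0.5151 -0.4143  0.002 ]
hook_tip 0.57 [269.5 237. ]
[... 800 characters left out ...]
0.    ]
tape 0.66 [424.7 334.5] [ 0.3196 -0.3351  0.    ]
tape 0.58 [409.  266.8] [ 0.4443 -0.3107  0.    ]
tape_center 0.74 [517.1 260.4] [ 0.451 -0.498  0.033]
tape_center 0.72 [409.7 264.3] [ 0.4488 -0.3065  0.033 ]
hook_tip 0.7 [462.7 228.1] [ 0.5135 -0.4123  0.002 ]
hook_tip 0.68 [373.4 262.1] [ 0.4546 -0.2449  0.002 ]
lock_top 0.75 [410.8 261.2] [ 0.4538 -0.3014  0.075 ]
lock_top 0.61 [524.3 252.8] [ 0.4633 -0.4947  0.075 ]
lock_top 0.59 [438.1 344.3] [ 0.3129 -0.3424  0.075 ]
contactor 0.67 [303.6 288.8] [ 0.4085 -0.1147  0.    ]
pliers 0.62 [360.5 144.9] [ 0.6752 -0.2277  0.    ]
pliers 0.24 [410.6 264.8] [ 0.448  -0.3138  0.    ]
screwdriver 0.57 [171.8 297.1] [0.3992 0.1294 0.    ]
```

View pics/top0.png

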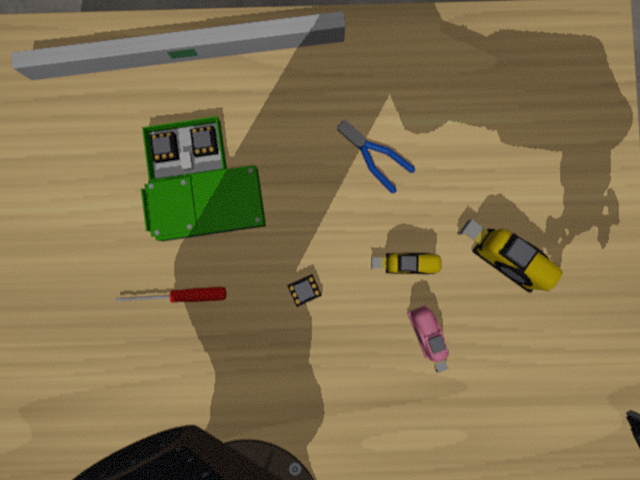

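View pics/scene0.png

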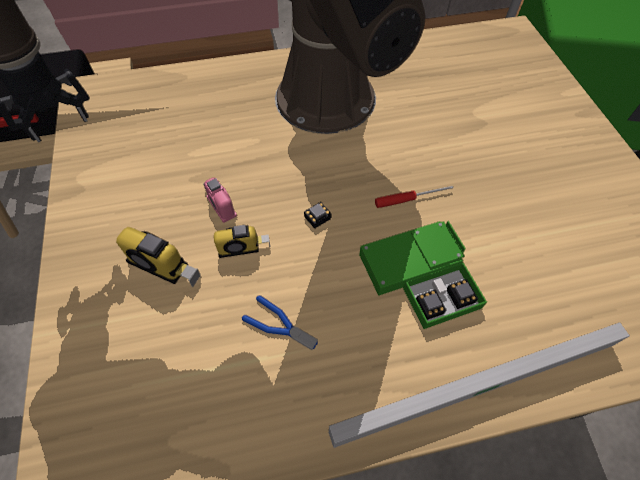

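Top view: the target is the smaller yellow tape at about (410, 264), next to the large yellow one at (520, 260) and the pink one at (430, 335). The box is at about (205, 200), its cover at (165, 208) and its bay on the far side. Scene view: the same layout, with the robot base at (325, 100). Next I take wrist views of the tape and the box.

Run:
```python
from h import *
np.set_printoptions(precision=4,suppress=True)
for q in ([.7071,.7071,0,0],[.7071,-.7071,0,0]):
    for p in ([.45,-.31,.25],[.45,-.31,.04],[.57,.03,.1]): print(q,p,ik(p,q))
q=[.7071,.7071,0,0] 
def s6(q):
    r=ik([.57,.03,.1],q); return 9 if r is None else abs(r[5])
q=min(([.7071,.7071,0,0],[.7071,-.7071,0,0]),key=s6); print(q)
V={}
def look(p,ts,name):
    reach(p,q); hold(.15); st=sense(); f=grab_frame("wrist"); c=cam(f,st)
    cv2.imwrite(f"pics/{name}.png",f["pixels"]); print(name,"cam",np.linalg.inv(c[3])[:3,3],[k for k in f])
    for t,z in ts:
        for r in pinpoint(f,t):
            print(t,round(r["score"],2),np.round(r["position"],1),onz(c,r["position"],z)); V.setdefault(t,[]).append((name,c,r["position"]))
T=[("tape",0),("tape_center",.033),("hook_tip",.002),("lock_top",.075)]
H=[("step_foot",.04),("flange_top",.06),("housing",0)]
look([.45,-.33,.28],T,"t1"); look([.45,-.25,.24],T,"t2")
look([.55,.03,.28],H,"h1"); look([.55,.11,.28],H,"h2")
print(sense()["time_s"])
import pickle; pickle.dump(V,open("v.pkl","wb"))
for t in V:
    a=[v for v in V[t]]
    for i in a:
        for j in a:
            if i[0]<j[0]:
                X,e=tri([ray(i[1],i[2]),ray(j[1],j[2])])
                if max(e)<.012: print(t,X,np.round(e,4))
a=[cv2.resize(cv2.imread(f"pics/{n}.png"),(400,300)) for n in("t1","t2","h1","h2")]
cv2.imwrite("pics/m1.png",np.vstack([np.hstack(a[:2]),np.hstack(a[2:])]))
```

```text
[0.7071, 0.7071, 0, 0] [0.45, -0.31, 0.25] [-0.6587  0.3397  1.8387 -0.      0.9632 -0.6587]
[0.7071, 0.7071, 0, 0] [0.45, -0.31, 0.04] [-0.6587  0.6447  1.9915 -0.      0.5053 -0.6587]
[0.7071, 0.7071, 0, 0] [0.57, 0.03, 0.1] [-0.0005  0.5694  1.9092 -0.      0.663  -0.0005]
[0.7071, -0.7071, 0, 0] [0.45, -0.31, 0.25] [-0.6587  0.3397  1.8387 -0.      0.9632  2.4829]
[0.7071, -0.7071, 0, 0] [0.45, -0.31, 0.04] [-0.6587  0.6447  1.9915 -0.      0.5053  2.4829]
[0.7071, -0.7071, 0, 0] [0.57, 0.03, 0.1] None
[0.7071, 0.7071, 0, 0]
t1 cam [ 0.4489 -0.2581  0.4008] ['pixels', 'vertical_fov', 'cx', 'cy', 'mount', 'shot']
tape 0.97 [325.1 338.3] [ 0.4535 -0.4894  0.    ]
tape 0.77 [320.  172.3] [ 0.4483 -0.3073  0.    ]
tape 0.59 [322.9 169.4] [ 0.4511 -0.3045  0.    ]
tape 0.56 [195.2 196.9] [ 0.3241 -0.3313  0.    ]
tape_center 0.79 [188.2 207.4] [ 0.3271 -0.335   0.033 ]
tape_center 0.69 [322.3 365.4] [ 0.4503 -0.5018  0.033 ]
tape_center 0.66 [322.4 179.7] [ 0.4505 -0.3099  0.033 ]
tape_center 0.21 [326.4  98.5] [ 0.454  -0.2407  0.033 ]
hook_tip 0.91 [381.4 274. ] [ 0.5123 -0.4128  0.
[... 1600 characters left out ...]
11 0.0011]
tape [ 0.4507 -0.3038  0.0061] [0.0004 0.0004]
tape [ 0.4503 -0.276   0.246 ] [0.0005 0.0005]
tape [ 0.3271 -0.3286  0.0138] [0.0013 0.0013]
tape_center [ 0.3274 -0.3342  0.0367] [0.0009 0.0009]
hook_tip [ 0.5116 -0.4156 -0.0052] [0.0017 0.0017]
hook_tip [ 0.4543 -0.2375  0.0064] [0.0024 0.0024]
hook_tip [ 0.4585 -0.2486  0.2551] [0.0087 0.0087]
hook_tip [ 0.2569 -0.3599 -0.0038] [0.0005 0.0005]
lock_top [ 0.4418 -0.0558  0.6692] [0.0075 0.0075]
lock_top [ 0.3083 -0.3414  0.068 ] [0. 0.]
lock_top [ 0.45   -0.2939  0.0719] [0.0001 0.0001]
step_foot [0.5658 0.0794 0.0519] [0.0004 0.0004]
flange_top [0.5569 0.1641 0.0582] [0.0009 0.0009]
housing [0.5618 0.078  0.0038] [0.0021 0.0021]
```

View pics/m1.png

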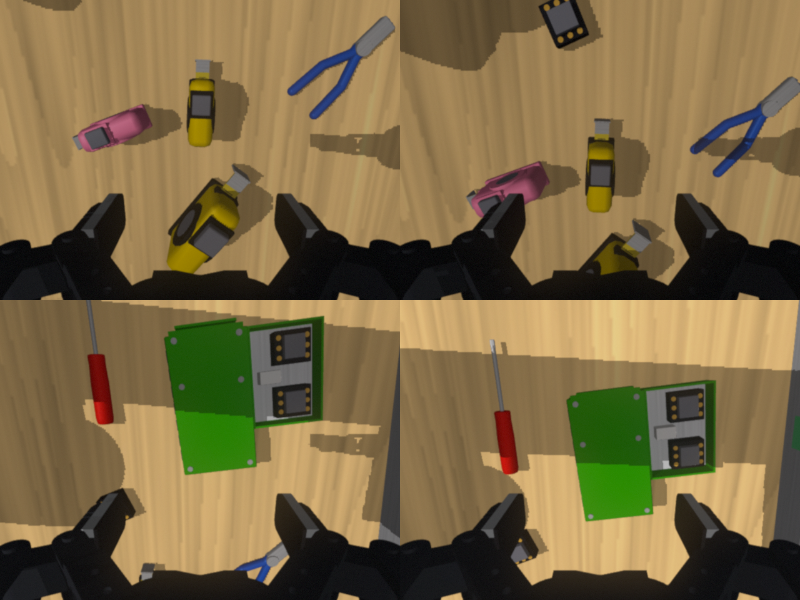

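The wrist views show the smaller yellow tape at about (200, 105) in the montage, pointing nearly along +y, and the box tilted by about 6°. I'll fit the box and tape yaw from edges, then grasp.

Run:
```python
from h import *
import pickle
np.set_printoptions(precision=4,suppress=True)
V=pickle.load(open("v.pkl","rb")); C={}
for t in V:
    for n,c,p in V[t]: C[n]=c
def fit(P): # line through xy pts robust
    vx,vy,x0,y0=cv2.fitLine(np.float32(P),cv2.DIST_HUBER,0,.0005,.0001).ravel(); s=np.sign(vy) if abs(vy)>abs(vx) else np.sign(vx)
    return np.array([vx,vy])*s,np.array([x0,y0])
for n in("h1","h2"):
    im=cv2.imread(f"pics/{n}.png"); h=cv2.cvtColor(im,cv2.COLOR_BGR2HSV)
    m=cv2.inRange(h,(50,120,25),(75,255,255)); k,l,s,_=cv2.connectedComponentsWithStats(m)
    i=1+np.argmax(s[1:,4]); m=(l==i); c=C[n]; x,y,w,hh,_=s[i]; print(n,s[i])
    L=[];Rr=[];B=[]
    for r in range(y+hh-75,y+hh-18,2):
        cs=np.where(m[r])[0]; L.append(onz(c,(cs[0],r),.04)[:2])
        if r>y+hh-45: Rr.append(onz(c,(cs[-1]+1,r),.04)[:2])
    for cc in range(x+40,x+125,3):
        B.append(onz(c,(cc,np.where(m[:,cc])[0][-1]+1),.04)[:2])
    for nm,P in(("L",L),("R",Rr),("end",B)):
        d,p=fit(P); print(nm,"dir",d,"yaw",np.degrees(np.arctan2(-d[0],d[1])) if nm!="end" else np.degrees(np.arctan2(d[1],d[0])),"p",p)
    dl,pl=fit(L);dr,pr=fit(Rr);db,pb=fit(B)
    I=lambda d,p:p+d*np.linalg.solve(np.c_[d,-db],pb-p)[0]
    cl,cr=I(dl,pl),I(dr,pr); print("corners",cl,cr,"width",np.linalg.norm(cl-cr))
for n in("t1","t2"):
    im=cv2.imread(f"pics/{n}.png"); h=cv2.cvtColor(im,cv2.COLOR_BGR2HSV); m=cv2.inRange(h,(20,120,60),(35,255,255))
    k,l,s,ce=cv2.connectedComponentsWithStats(cv2.morphologyEx(m,cv2.MORPH_CLOSE,np.ones((9,9))))
    for i in range(1,k):
        if s[i,4]>800: print(n,s[i],ce[i],"rect",cv2.minAreaRect(np.float32(np.argwhere(l==i)[:,::-1])),
          [onz(C[n],(np.mean(np.where(l[r]==i)[0]),r),.066)[:2] for r in (s[i,1]+15,s[i,1]+s[i,3]-15)])
a=cv2.imread("pics/h2.png")[120:380,240:520]; b=cv2.imread("pics/t2.png")[170:360,240:400]
cv2.imwrite("pics/h2c.png",cv2.resize(a,None,fx=2.3,fy=2.3,interpolation=cv2.INTER_CUBIC))
```

```text
h1 [  264    30   228   247 28517]
L dir [-0.1356  0.9908] yaw 7.793679 p [0.5202 0.0068]
R dir [-0.1258  0.9921] yaw 7.226064 p [ 0.6301 -0.0115]
end dir [0.9938 0.1108] yaw 6.359319 p [ 0.5778 -0.0359]
corners [ 0.5269 -0.0416] [ 0.6324 -0.0298] width 0.10624163
h2 [  268   134   223   218 22911]
L dir [-0.134  0.991] yaw 7.702524 p [0.5199 0.0152]
R dir [-0.1035  0.9946] yaw 5.943307 p [ 0.6296 -0.0063]
end dir [0.994  0.1097] yaw 6.298357 p [ 0.5702 -0.0367]
corners [ 0.5275 -0.0414] [ 0.6321 -0.0299] width 0.105213314
t1 [ 301  116   50   56 1186] [323.0936 135.6872] rect ((325.5, 143.5), (49.0, 55.0), 0.0) [array([ 0.4505, -0.2666]), array([ 0.448 , -0.2869])]
t1 [ 299  188   48   49 1775] [320.1966 211.5966] rect ((322.60205078125, 212.254638671875), (47.63263702392578, 47.13315200805664), 2.6025619506835938) [array([ 0.45  , -0.3246]), array([ 0.4508, -0.3409])]
t1 [ 266  289  119  150 6424] [327.4178 363.2643] rect ((323.8965148925781, 365.3489990234375), (80.02099609375, 167.18923950195312), 41.94129943847656) [array([ 0.4773, -0.4168]), array([ 0.4226, -0.5464])]
t2 [ 298  214   47   64 1612] [320.7413 239.2624] rect ((321.7994689941406, 246.30711364746094), (44.38691329956055, 64.19358825683594), 4.085616588592529) [array([ 0.4485, -0.2567]), array([ 0.4408, -0.2837])]
t2 [ 297  298   47   44 1679] [318.6051 318.6671] rect ((320.0, 319.5), (46.0, 43.0), -0.0) [array([ 0.4488, -0.326 ]), array([ 0.4479, -0.3385])]
t2 [ 311  373   73   67 2413] [347.2072 412.6676] rect ((346.79412841796875, 409.676513671875), (57.96601486206055, 72.51814270019531), 75.96376037597656) [array([ 0.4758, -0.396 ]), array([ 0.477 , -0.4338])]
```

View pics/h2c.png

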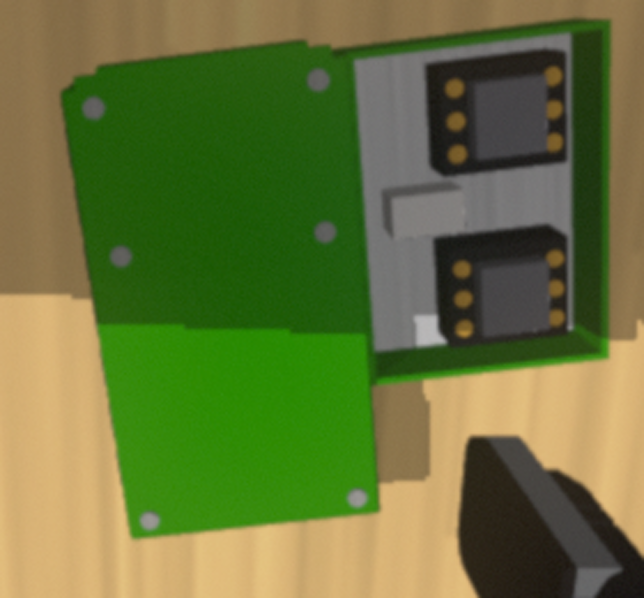

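The box yaw is about 6.5°, with step_foot at about (0.566, 0.0795). The tape is at about (0.450, -0.3075), yaw about -1.5°. The crop shows the ledge end corners at (132, 537) and (378, 512) and the flange edge at y≈55. Grasping now.

```bash
cat >> h.py <<'E'
def qy(deg): return (R.from_euler("z",deg,degrees=True)*R.from_quat([.70710678,.70710678,0,0])).as_quat()
def sh(t): s=sense(); print(t,"t",round(float(s["time_s"]),2),"F",np.round(s["wrist_force"],2),"p",np.round(s["tool_pos"],4),"w",round(float(s["width"]),4)); return s
HY=6.5; SF=np.array([.566,.0795]); ux=np.array([-np.sin(np.radians(HY)),np.cos(np.radians(HY))])
np.set_printoptions(precision=4,suppress=True)
E
python3 - <<'E'
from h import *
q=qy(-1.5); c=[.450,-.3075]
reach(c+[.13],q); line_to(c+[.036],v=.1); sh("down")
command_gripper(.03,45); sh("closed")
line_to(c+[.05],v=.04); sh("lift"); line_to(c+[.13],v=.1); hold(.2); st=sh("up")
f=grab_frame("wrist"); k=cam(f,st); cv2.imwrite("pics/g.png",f["pixels"])
Rm=R.from_quat(st["tool_rot"]).as_matrix()
for t,z in(("hook_tip",-.031),("lock_top",.042),("tape_center",0)):
    for r in pinpoint(f,t)[:2]:
        p=onz(k,r["position"],st["tool_pos"][2]-.003+z); print(t,r["score"],r["position"],Rm.T@(p-st["tool_pos"]))
E
```

```text
down t 8.63 F [ 0.11 -0.61  1.35] p [ 0.4503 -0.3077  0.0365] w 0.0856
closed t 9.12 F [-1.38  0.29  7.74] p [ 0.4502 -0.3077  0.0365] w 0.0377
lift t 9.62 F [ 0.2  -0.33 -5.21] p [ 0.45   -0.3075  0.0502] w 0.0377
up t 10.78 F [-0.6   0.74 -4.39] p [ 0.4497 -0.3073  0.1294] w 0.0376
hook_tip 0.61 [324.3, 131.6] [0.0687 0.0006 0.034 ]
lock_top 0.96 [318.2, 388.3] [ 0.0124 -0.0014 -0.039 ]
lock_top 0.68 [41.1, 351.1] [ 0.0222 -0.0647 -0.0389]
tape_center 0.66 [320.3, 303.0] [ 0.0145 -0.0009  0.003 ]
```

View pics/g.png

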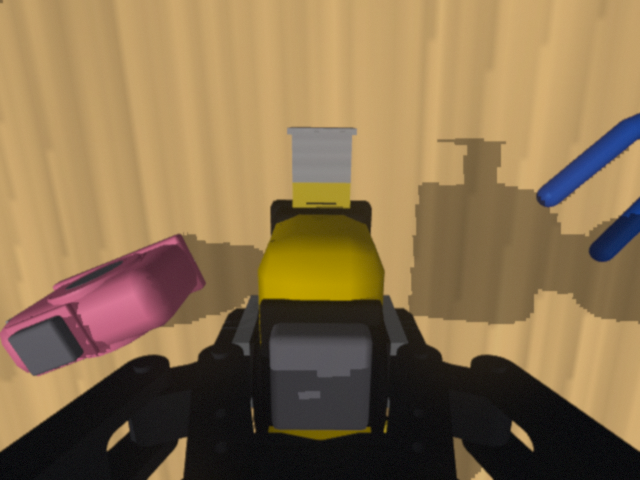

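The grasp is good: case centred at 37.7 mm wide, hook visible at (322, 130), tape centre about 1.4 mm behind the TCP. Next I carry it over the box and check before lowering.

Run:
```python
from h import *
p=SF+ux*.0294
line_to([*p,.13],qy(HY),v=.25); hold(.2); st=sh("over")
f=grab_frame("wrist"); k=cam(f,st)
for t,z in(("step_foot",.04),("flange_top",.06),("hook_tip",st["tool_pos"][2]-.0345)):
    for r in pinpoint(f,t)[:2]:
        X=onz(k,r["position"],z); print(t,r["score"],r["position"],X,"x'",(X[:2]-SF)@ux,"y'",(X[:2]-SF)@[-ux[1],ux[0]])
cv2.imwrite("pics/o.png",f["pixels"])
```

```text
over t 13.05 F [ 0.57  0.02 -5.73] p [0.5626 0.1081 0.13  ] w 0.0376
hook_tip 0.86 [324.2, 130.1] [0.5554 0.1771 0.0955] x' 0.09819353269871668 y' -0.0005678422666315162
```

View pics/o.png

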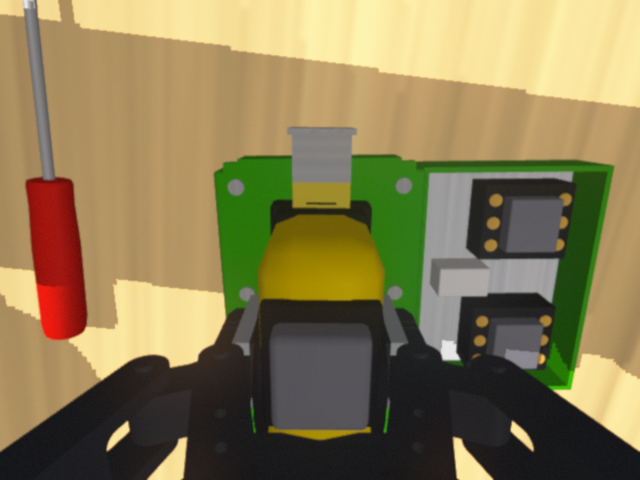

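The hook at (322, 130) stands clear beyond the flange edge (row ≈157) and is centred on it. Now I lower it and back off, feeling for the flange.

Run:
```python
from h import *
f=0
p=SF+ux*.0294
F=lambda: np.array(sense()["wrist_force"])
def avg(n=4):
    a=[]
    for _ in range(n): hold(.02); a.append(F())
    return np.mean(a,0)
F0=avg()
for z in np.linspace(.125,.0865,6):
    line_to([*p,z],v=.06); d=F()-F0
    if abs(d[2])>6 or np.linalg.norm(d[:2])>6: print("contact",z,d); break
st=sh("low"); F1=avg(); print("dF",F1-F0)
log=[];hit=None
for i in range(1,40):
    x=.0294-i*.001
    line_to([*(SF+ux*x),.0865],v=.02); s=sense(); d=np.array(s["wrist_force"])-F1
    xa=(np.array(s["tool_pos"])[:2]-SF)@ux; log.append((xa,d[:2]@ux,d[2])); 
    if len(log)>2 and log[-1][1]>2.5 and log[-2][1]>2.5: hit=log[-2][0]; break
    if np.linalg.norm(d)>15: break
print(np.round(np.array(log)*[1000,1,1],2)); print("hit tool x'",hit); sh("end")
```

```text
low t 14.94 F [-0.03 -0.49 -5.5 ] p [0.5623 0.1087 0.086 ] w 0.0373
dF [ 0.4632  0.0805 -0.2497]
[[28.34  0.06  0.53]
 [27.34  0.16 -0.27]
 [26.33  0.01 -0.27]
 [25.34 -0.03  1.26]
 [24.37  0.03  0.  ]
 [23.35  0.06  0.37]
 [22.34 -0.48  0.74]
 [21.33 -0.53  0.08]
 [20.33 -0.02 -0.65]
 [19.34  1.47 -0.03]
 [18.34 -0.13 -0.07]
 [17.34 -0.62  0.32]
 [16.46  0.84  0.48]
 [15.5   3.94  0.33]
 [14.38  2.78  0.07]]
hit tool x' 0.015500481904241267
end t 18.76 F [-0.06  3.02 -5.42] p [0.5644 0.0938 0.0865] w 0.0377
```

The flange is felt at tool x' ≈ 16.3 mm, so the hook's inner face is at about 85 mm. Now I back the case past the step and set it down.

Run:
```python
from h import *
def avg(n=4):
    a=[]
    for _ in range(n): hold(.02); a.append(sense()["wrist_force"])
    return np.mean(a,0)
for x in (-.005,-.025,-.042,-.0527):
    line_to([*(SF+ux*x),.0865],v=.05); a=avg(2); print(x,"Fux",a[:2]@ux,"Fz",a[2])
    if a[:2]@ux<1.5 or a[:2]@ux>12: print("STOP"); raise SystemExit
p=SF+ux*-.0527
line_to([*p,.0785],v=.03); A=avg(); st=sh("above"); print(A)
for z in np.arange(.078,.0735,-.0005):
    line_to([*p,z],v=.02); a=avg(2); print(round(z,4),round(sense()["tool_pos"][2],4),a-A)
    if a[2]-A[2]>2: break
sh("down")
```

```text
-0.005 Fux 4.678539785223626 Fz -5.392175508411679
-0.025 Fux 5.497106280083989 Fz -5.54454680534344
-0.042 Fux 5.61807481371705 Fz -5.178483989751246
-0.0527 Fux 5.4358113652490925 Fz -5.755874078805679
above t 21.32 F [-0.88  5.45 -4.49] p [0.5721 0.0277 0.0785] w 0.0373
[-1.1909  5.5432 -4.9781]
0.078 0.0781 [-0.4366  0.4515  1.1796]
0.0775 0.0777 [0.3501 0.2505 1.7608]
0.077 0.0772 [ 0.0662 -0.3057  2.1009]
down t 22.18 F [-0.31  5.46 -3.12] p [0.5722 0.0277 0.0772] w 0.0377
```

Run:
```python
from h import *
def avg(n=3):
    a=[]
    for _ in range(n): hold(.02); a.append(sense()["wrist_force"])
    return np.mean(a,0)
p=SF+ux*-.0527; z=.077
for z in (.0766,.0762,.0758):
    line_to([*p,z],v=.02); a=avg(); print(z,round(sense()["tool_pos"][2],4),"Fux",a[:2]@ux,"Fz",a[2])
    if a[2]>-1: break
line_to([*(SF+ux*-.0500),z],v=.02); B=avg(); b=B[:2]@ux; print("base Fux",b,"Fz",B[2])
for x in np.arange(-.0490,-.036,.0006):
    line_to([*(SF+ux*x),z],v=.02); a=avg(2); s=sense()
    print(round(x*1e3,1),round((np.array(s["tool_pos"])[:2]-SF)@ux*1e3,2),"Fux",round(a[:2]@ux,2),"Fz",round(a[2],2))
    if a[:2]@ux<b-3.5: break
sh("fwd")
```

```text
0.0766 0.0768 Fux 5.702102801674346 Fz -3.3094172849770316
0.0762 0.0766 Fux 6.747159092906973 Fz 0.6019471968146486
base Fux 8.873156843011618 Fz 2.381458856317716
-49.0 -48.64 Fux 7.92 Fz 4.44
-48.4 -48.25 Fux 5.95 Fz 5.87
-47.8 -47.84 Fux 3.29 Fz 6.73
fwd t 23.96 F [-0.52  2.86  6.71] p [0.5718 0.032  0.0765] w 0.0377
```

Run:
```python
from h import *
st=sh("now"); f=grab_frame("wrist"); k=cam(f,st); g=grab_frame("scene")
Rm=R.from_quat(st["tool_rot"]).as_matrix()
for t,z in(("hook_tip",-.031),("lock_top",.042),("tape_center",0)):
    for r in pinpoint(f,t)[:2]:
        q=onz(k,r["position"],st["tool_pos"][2]-.003+z); print(t,r["score"],r["position"],Rm.T@(q-st["tool_pos"]))
c=cv2.resize(g["pixels"][190:310,350:500],(600,480),interpolation=cv2.INTER_CUBIC)
w=f["pixels"][100:480,200:440]; w=cv2.resize(w,(200,317)); w=cv2.copyMakeBorder(w,0,480-317,0,0,cv2.BORDER_CONSTANT)
cv2.imwrite("pics/s1.png",np.hstack([c,w])); cv2.imwrite("pics/w1.png",f["pixels"])
```

```text
now t 23.96 F [-0.52  2.86  6.71] p [0.5718 0.032  0.0765] w 0.0377
lock_top 0.93 [321.5, 385.5] [ 0.0133 -0.0005 -0.039 ]
```

View pics/s1.png

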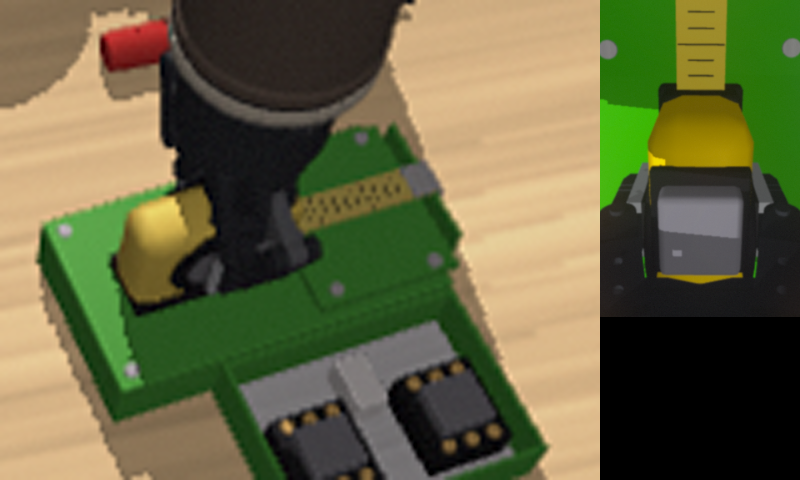

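View pics/w1.png

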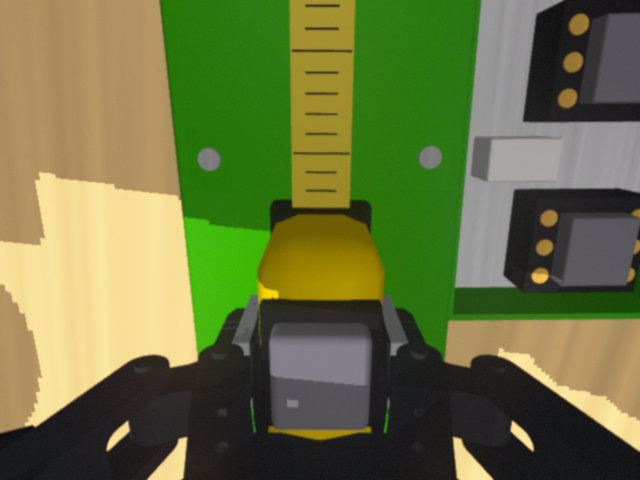

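The hook sits on the flange (left panel, about (420, 180)) and the nose is near the step line. To tell friction from step contact, I'll relieve the downward press and continue gently.

Run:
```python
from h import *
def avg(n=3):
    a=[]
    for _ in range(n): hold(.02); a.append(sense()["wrist_force"])
    return np.mean(a,0)
def go(x,z):
    line_to([*(SF+ux*x),z],v=.02); a=avg(); s=sense(); fu=a[:2]@ux
    print(round(x*1e3,1),z,"at",round((np.array(s["tool_pos"])[:2]-SF)@ux*1e3,2),round(s["tool_pos"][2]*1e3,2),"Fux",round(fu,2),"Fz",round(a[2],2)); return fu
for z in (.0766,.0770): go(-.0478,z)
for x in np.arange(-.0474,-.040,.0004):
    if go(x,.0770)<0: break
sh("")
```

```text
-47.8 0.0766 at -47.68 76.56 Fux 5.27 Fz -0.14
-47.8 0.077 at -47.63 76.62 Fux 5.49 Fz -6.56
-47.4 0.077 at -47.22 76.61 Fux 5.48 Fz -5.76
-47.0 0.077 at -46.83 76.59 Fux 5.98 Fz -6.01
-46.6 0.077 at -46.4 76.59 Fux 5.82 Fz -6.17
-46.2 0.077 at -46.02 76.61 Fux 5.38 Fz -5.44
-45.8 0.077 at -45.6 76.61 Fux 5.51 Fz -6.36
-45.4 0.077 at -45.21 76.61 Fux 5.67 Fz -5.74
-45.0 0.077 at -44.99 76.77 Fux 3.09 Fz -6.78
-44.6 0.077 at -44.82 76.91 Fux -1.47 Fz -9.04
 t 27.21 F [ 2.38 -0.55 -8.41] p [0.5711 0.035  0.0769] w 0.0377
```

The step is felt at -45.1 mm, close to the predicted -44.7. Now I settle the case down, release and retreat.

Run:
```python
from h import *
for z in (.0767,.0764):
    line_to([*(SF+ux*-.0449),z],v=.01); hold(.05); s=sh(z)
    if s["wrist_force"][2]>-1.5: break
command_gripper(.062); s=sh("rel"); p=s["tool_pos"]
line_to([p[0],p[1],.10],v=.06); line_to([p[0],p[1],.19],v=.15)
command_gripper(0.0,30); hold(.1); s=sh("up")
f=grab_frame("wrist"); k=cam(f,s); g=grab_frame("scene"); kg=cam(g); h=grab_frame("top"); kh=cam(h)
for n,ff,kk in(("w",f,k),("s",g,kg),("t",h,kh)):
    for t,z in(("lock_top",.115),("hook_tip",.042)):
        for r in pinpoint(ff,t)[:4]:
            X=onz(kk,r["position"],z)
            if np.linalg.norm(X[:2]-SF)<.15: print(n,t,round(r["score"],2),X,"x'",(X[:2]-SF)@ux,"y'",(X[:2]-SF)@[-ux[1],ux[0]])
c=cv2.resize(g["pixels"][190:310,350:500],(500,400),interpolation=cv2.INTER_CUBIC)
w=cv2.resize(f["pixels"],(400,300)); w=cv2.copyMakeBorder(w,0,100,0,0,cv2.BORDER_CONSTANT)
cv2.imwrite("pics/r1.png",cv2.resize(np.hstack([c,w]),(800,356)))
```

```text
0.0767 t 27.51 F [ 1.7  -0.2  -5.12] p [0.5711 0.0349 0.0768] w 0.0379
0.0764 t 27.81 F [ 0.71 -0.48 -1.54] p [0.5712 0.0349 0.0766] w 0.0371
rel t 28.17 F [ 0.15 -0.54  0.47] p [0.5711 0.0349 0.0764] w 0.0615
up t 30.17 F [-0.26  0.27  0.85] p [0.5711 0.0349 0.19  ] w -0.0003
w lock_top 0.89 [0.5683 0.0479 0.115 ] x' -0.031615385492979 y' 0.0013349365431675419
w hook_tip 0.81 [0.5596 0.1667 0.042 ] x' 0.08731770009619477 y' -0.003515201459316954
s lock_top 0.53 [0.567  0.0485 0.115 ] x' -0.030963191790445647 y' 0.0025201914153265095
s lock_top 0.22 [0.6059 0.007  0.115 ] x' -0.07656833173868152 y' -0.0314788244372452
s hook_tip 0.6 [0.5531 0.1672 0.042 ] x' 0.0886067396982227 y' 0.0028688791328061753
t lock_top 0.49 [0.5676 0.0436 0.115 ] x' -0.03589924032970016 y' 0.0024565755777379277
```

View pics/r1.png

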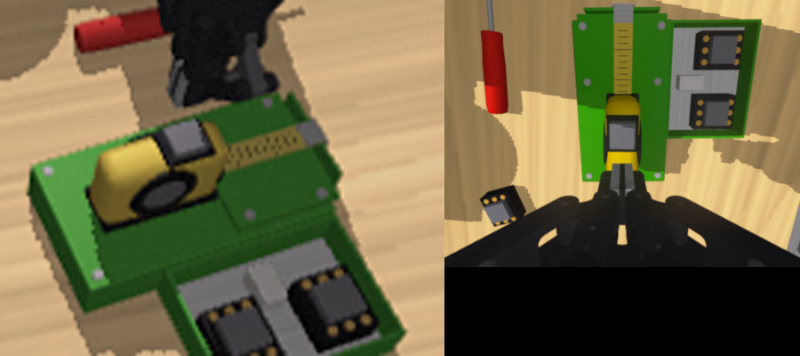

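The tape lies flat on the ledge with its nose at the step line (left panel, about (222, 195)), hooked at (315, 135). Now the lock.

Run:
```python
from h import *
p=SF+ux*-.0317+np.array([-ux[1],ux[0]])*.0007
line_to([*p,.19],v=.1); line_to([*p,.143],v=.08); hold(.1); A=np.array(sense()["wrist_force"])
L=[]
for z in np.arange(.142,.1255,-.0005):
    line_to([*p,z],v=.015); hold(.03); s=sense(); d=np.array(s["wrist_force"])-A; L.append((z*1e3,s["tool_pos"][2]*1e3,*d))
    if d[2]>14 or np.linalg.norm(d[:2])>8: break
print(np.round(L,2))
line_to([*p,.15],v=.06); line_to([*p,.20],v=.15); hold(.1); s=sh("up")
f=grab_frame("wrist"); k=cam(f,s); g=grab_frame("scene"); kg=cam(g)
for n,ff,kk in(("w",f,k),("s",g,kg)):
    for t,z in(("lock_top",.110),("hook_tip",.042)):
        for r in pinpoint(ff,t)[:3]:
            X=onz(kk,r["position"],z)
            if np.linalg.norm(X[:2]-SF)<.15: print(n,t,round(r["score"],2),"x'",(X[:2]-SF)@ux,"y'",(X[:2]-SF)@[-ux[1],ux[0]])
c=cv2.resize(g["pixels"][190:310,350:500],(500,400),interpolation=cv2.INTER_CUBIC)
w=cv2.resize(f["pixels"],(400,300)); w=cv2.copyMakeBorder(w,0,100,0,0,cv2.BORDER_CONSTANT)
cv2.imwrite("pics/r2.png",cv2.resize(np.hstack([c,w]),(800,356)))
```

```text
[[142.   142.2   -0.19  -0.25  -0.07]
 [141.5  141.48  -1.03   0.18  -1.08]
 [141.   140.98  -0.9    0.9    0.69]
 [140.5  140.46   0.18  -0.23  -0.18]
 [140.   139.97  -0.54   0.47  -0.17]
 [139.5  139.46  -0.5   -0.8    0.18]
 [139.   138.99  -0.06   0.28   0.07]
 [138.5  138.49  -0.5   -0.44  -0.11]
 [138.   137.97  -1.38  -0.09   0.68]
 [137.5  137.48  -0.76   0.19   0.22]
 [137.   137.06  -0.79   0.33   1.15]
 [136.5  136.43  -0.32   0.12   1.  ]
 [136.   136.01   0.52   1.04   1.59]
 [135.5  135.38  -0.04   0.54   0.76]
 [135.   134.94  -0.69  -0.39   0.  ]
 [134.5  134.48  -0.02  -0.33  -0.65]
 [134.   133.98   0.21   0.69  -0.31]
 [133.5  133.51  -0.26   0.39   0.63]
 [133.   132.97  -0.78   0.39  -0.09]
 [132.5  132.46  -0.77   0.35   0.18]
 [132.   132.08  -0.09   1.1    1.12]
 [131.5  131.95  -1.78   0.48   9.67]
 [131.   131.86  -4.36   1.35  17.19]]
up t 39.3 F [-0.34 -0.97 -0.09] p [0.5683 0.0479 0.199 ] w -0.0
w lock_top 0.61 x' -0.030911579790486136 y' -0.00027979531416694875
w hook_tip 0.7 x' 0.08572741014525868 y' -0.0019572942224895997
s hook_tip 0.51 x' 0.08814552958562297 y' 0.005244857535969901
s hook_tip 0.29 x' -0.03058685296481484 y' 0.016475511066680045
```

View pics/r2.png

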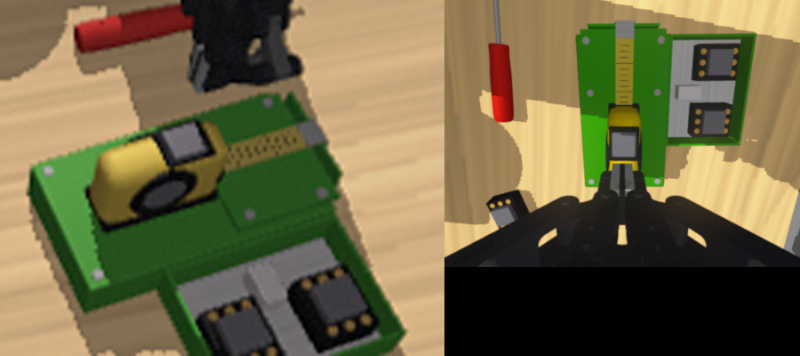

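The force trace shows the click. Resistance starts at 137 mm, falls away at about 135 mm (half way), and there is a hard stop at 132 mm, which is the full 5 mm. The tape is still hooked and the nose still at the step. Handing in.

```bash
python3 -c "
from rig import *
print(close_job(), sense()['time_s'])"
```

```text
the job is handed in; nothing more can be done
the job is handed in; nothing more can be done
```

The job is handed in: the smaller yellow tape lies on the ledge, hooked over the outside of the flange, nose against the step and locked. I found the cover by feel, and the robot clock read 39.3 s at the last check before handing in.

- **Hooked:** The flange was felt at tool x' ≈ 16.3 mm. The spring then pulled 4.7 to 5.6 N all the way back past the step, so the hook stayed on. The last wrist picture put the hook at about 86 mm from the step.
- **Snug:** I felt the step at tool x' = -45.1 mm, against -44.7 mm predicted from the flange contact. I lowered the case with the nose pressed to the step at about 6 N and then released it. The last pictures show it lying flat with its nose at the step line.
- **Locked:** The key resisted lightly from 137 mm, gave way at about 135 mm and stopped hard at 132 mm, which is the full 5 mm. The starting resistance read only 1 to 1.6 N, less than the 3 N stated. I judged the click from this force trace; the pictures were too coarse to confirm the key's height.

**Checks that disagreed:** My first forward try at the step stopped early at -47.8 mm, with about 7 N pressing on the ledge. That was friction, so I eased the press and continued. The ledge also measured about 105 mm wide in the pictures against the stated 110 mm, which did not affect the result.

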